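# Tip a sharpening stone out of its case and clamp it in the holder

## Task

Set up the sharpening stone. It lies flush in its wooden case: press it down at the end over the thumb well until it tips over and its other end stays up, take it by that raised end, lift it out and lay it flat, lengthways, on the black holder between the two jaws (do not drop it or set it down end first). Then let go and push the sliding jaw up until the stone is held without a gap between both jaws, and leave the knife, the mug and the bowl where they are.

Things in the scene. Friction and masses are not known exactly. Their poses are not given: they have to be found in the camera images.
- stone_case: Open light wooden case, 190 x 84 x 70 mm, fixed to the worktop. Origin: centre of its underside, x along it, z up. Pocket open on top, x -86 to 86, y -32.5 to 32.5 mm: a solid bed at z = 44 for x > -2, a thumb well with floor at z = 6 for x < -2. The end wall at -x (well end, towards the robot) has a thumb notch 36 wide, 24 deep. The stone starts flush with the rim, z = 70.
- pivot (a point): Middle of the bed's rounded edge, which runs across the case (case x = -2, z = 44 mm); axes as the case's. The stone's middle lies 4 mm (3 to 5) beyond it, over the bed, so the pressed stone see-saws over this edge, goes over centre and then stays tipped by itself, sloping about 30 deg, its -x end on the well floor and its +x end above the walls.
- press_point (a point): Where to press: top of the stone over the well as it lies flush, on the centre line 22 mm from its -x end (case x = -56, z = 70 mm), axes as the case's. Pressed straight down 1 N tips it; the fingers follow it down some 25 mm, to where it meets the well floor and stops. Play round the flush stone: 2.5 mm at each side, 8 mm at the -x end, 4 mm at the +x end.
- stone: Sharpening stone, plain slab 160 x 60 x 26 mm (x, y, z), dark grey lower and light upper layer, about 0.5 kg. Origin: centre of its underside as it lies in the case; at the start its axes are the case's within 1 deg. Once tipped, its raised +x end can be gripped across the 60 mm width some 62 mm from its middle, the tool square to the sloping top; the finger tips then just clear the case's rim.
- stone_center (a point): Centre of the stone slab, 13 mm above its origin; axes as the stone's.
- holder: Low black holder fixed on the worktop. Origin: on its underside, on the centre line; x along it, away from the robot, z up. Base x -132 to 110, 52 mm wide, flat top at z = 16 mm on which the stone is laid lengthways (it overhangs 4 mm at each side). Fixed jaw at the +x end, 60 mm wide, face at x = 90, top at z = 34; sliding jaw at the -x end.
- stop_face (a point): Middle of the fixed jaw's clamping face (holder x = 90 mm, z = 25 mm), axes as the holder's; the jaw lies on its +x side. High above it a wall cupboard juts out to world x = 0.66 m, from z = 0.45 m up: keep the wrist clear of it.
- jaw_face (a point): Middle of the sliding jaw's clamping face (z = 25 mm), axes as the holder's; the jaw, 60 mm wide with its top at z = 34, lies on its -x side.
- jaw_back (a point): Middle of the sliding jaw's back, 22 mm behind jaw_face: a ribbed upright thumb tab 44 mm wide, from z = 17 to z = 40 mm, to be pushed towards the holder's +x. Axes as the holder's.
- jaw (a joint): Travel of the sliding jaw towards the fixed jaw, 0 to 0.040 m; the opening between the jaws is 190 mm minus this, so the 160 mm stone is held at 0.030. It slides with 2 N of friction and stays where it is left; pushing the stone along the base as well takes 2 to 6 N more, until it bears on the fixed jaw and all stops dead.
- kitchen_knife: Chef's knife lying on its side, 277 mm long, black handle, at the robot's right. Origin near the start of the blade, blade to its +x. Leave alone.
- mug: White mug, 82 x 112 x 94 mm, standing at the robot's right. Origin: centre of its underside. Leave alone.
- bowl: Small white bowl, 130 mm across, 58 mm high, standing behind the work. Origin: centre of its underside. Leave alone.
There are look-alikes about, which are no part of the job. There is more than one size of the stone; the one meant has the size given above.

How it is judged:
On the way, in this order (a step that is already met when the one before it is completed fails the run):
1. the stone is tipped up over the pivot, still in its case (angle between stone's own z axis and vertical above 0.38 rad and horizontal distance between stone_center and stone_case below 0.05 m and z of stone_center in the frame of stone_case below 0.1 m), for 0.2 s.
2. the stone is held in the fingers, lifted clear of the case (contact force between the fingers and stone above 1 N and contact force between stone and stone_case below 0.1 N and height (world z) of stone_center above 0.11 m), for 0.2 s.
3. the stone lies flat on the holder between the jaws, let go (z of stone_center in the frame of holder between 0.025 and 0.034 m and y of stone_center in the frame of holder between -0.01 and 0.01 m and angle between the z axis of stone and the z axis of holder, either way round below 0.06 rad and contact force between the fingers and stone below 0.2 N and linear speed of stone below 0.01 m/s and angle between the x axis of stone and the x axis of holder, either way round below 0.15 rad and x of stone_center in the frame of holder between -0.024 and 0.014 m), for 0.2 s.
At the end, for the whole second after the job is handed in: The stone lies flat (within 0.06 rad) and lengthways (within 0.05 rad) on the holder, within 10 mm of its centre line, either side up and either way round, at rest and let go, with its ends against both jaws (gap under 3 mm at each) (z of stone_center in the frame of holder between 0.025 and 0.034 m and y of stone_center in the frame of holder between -0.01 and 0.01 m and angle between the z axis of stone and the z axis of holder, either way round below 0.06 rad and contact force between the fingers and stone below 0.2 N and linear speed of stone below 0.01 m/s and angle between the x axis of stone and the x axis of holder, either way round below 0.05 rad and x of stone_center in the frame of stop_face between -0.083 and -0.077 m and x of stone_center in the frame of jaw_face between 0.077 and 0.083 m and angular speed of stone below 0.05 rad/s); the robot touches nothing.
It fails at once if the stone is dropped (moves faster than 0.35 m/s with no finger on it) (contact force between the fingers and stone below 0.2 N and linear speed of stone above 0.35 m/s).
It fails at once if the stone is set on the holder end first (touching it while sloping more than 15 degrees) (contact force between stone and holder above 3 N and angle between the z axis of stone and the z axis of holder, either way round above 0.26 rad).
It fails at once if the knife, the mug or the bowl is shifted by more than 30 mm (distance of any of kitchen_knife, mug, bowl from where it was at the start of the episode above 0.03 m).
It also fails if it takes over 54 s, if anything falls off the work surface, if the arm or the gripper's body presses on something with over 40 N, if the wrist force passes 120 N, or if a joint passes its speed limit or range.

## Robot

A 6-joint arm with a two-finger parallel gripper is mounted at the origin on a cart in front of the work surface, level with it; the furniture and walls round the work are solid. World frame = base frame: x ahead of the robot, y to its left, z up, the work surface at z = 0. Lengths are in m, angles in rad, forces in N, time in s.
With the tool pointing down it reaches from about 0.375 to 0.9 m from the base axis. Payload 3.1 kg.
Tool frame: the origin (TCP) lies at the centre of the arm's flange, where the gripper is bolted on; the fingertips stand robot.tip_extent ahead of it and the grasp point (between the pads) lies 164 mm ahead of it (robot.tip_extent is the distance from the TCP to the fingertips, in m); z points along the fingers, y is the line along which they close (so a half turn about z gives the same grasp; the last joint's range is limited). The gripper opens to 87 mm and grips with 3 to 60 N. Pads are 19 mm wide; open, the fingers measure 117 mm over their backs; the gripper's body (75 mm by 190 mm) begins 51 mm behind the grasp point.
Start: joints at [1.058, 0.527, 1.433, -0, 1.181, -0.178], TCP at [0.205, 0.59, 0.405] pointing down, gripper open.
Joint ranges: [-3.08, 3.08], [-0.75, 2.2], [0.22, 2.44], [-1.43, 4.57], [0, 2.65], [-2.85, 2.85]. Speed limits (rad/s): [2.79, 2.79, 3.14, 3.14, 3.14, 3.14].

## Interface

Orientations are given as a unit quaternion [x, y, z, w].
In Python, from rig import get_obs, camera, hand_in, cut_out, robot gives the robot as it stands.
- The arm moves only by the tool step_arm, never from a script. Its argument "rows" is a list of rows, each a list of 6 numbers: the shift along the world's x, y, z in m, then the turn, a rotation vector about the world's x, y, z in degrees. A call has 1 to 12 rows; each row shifts and turns the commanded pose from where the row before left it; what a row does not reach is not made up. A row lasts 1/8 s, in which the tool goes at most 62.5 mm and 10.7 degrees, less where a joint would pass 70% of its speed; a pose out of reach is approached as far as the arm can. A call is refused whole if a number of a shift passes 0.0625 or a number of a turn 10.7, either way. A call with a gripper value outside its range is refused whole. "jaw" is the finger opening in m, from 0 to 0.087, set as the call begins (left out, the last holds). The fingers move at their own pace and stop on an object; "squeeze" is the grip in N (left out, the last holds). Time passes only in rows, so rows that do not move let the fingers close. It gives the time, the measured TCP pose, the force, the opening and the grip force at its end, in the units of the state.
- get_obs(): the state, without advancing time (a new reading comes with each control period).
- camera(name): name is "scene" or "side" or "wrist"; returns a dict with "pixels" (400x640x3 uint8, blue, green, red), "depth" (400x640 float32, m along the optical axis (not along the pixel's ray), 0 where there is no reading), "fov_y" (degrees; the focal length in pixels is half the picture's height over the tangent of half this angle, whatever the lens; pixels are square), "cx", "cy" (the principal point, pixels), "extrinsics" (4x4, takes a point from camera to world coordinates); the wrist camera has in their place "mount" (4x4, takes a point from camera to tool coordinates, whose origin is the TCP and whose axes are the flange's). Camera axes: x right, y up, looking along -z (the intrinsics and any distortion apply to the point x, -y, -z); pixel columns grow to the right and rows downward; lengths in m; the calibration is good to about 2 mm. The wrist camera is an equidistant fisheye: a pixel r from the principal point sees the ray r / f radians off the axis. A picture is of the moment at which its call begins: read the wrist's pose just before it.
- hand_in(): hands the job in; it is judged then, once.
Trained networks look in the newest picture that a camera, given by its name, has taken for a name from the list of things; names that differ only in an ending like _2 or _b are one class to them, and where a whole thing is asked for, a point or a joint stands for the part that bears it (a point fixed in the world has none). Each returns a list of dicts, best first, with "confidence" (0 to 1); they miss things now and then, are a little off and sometimes report something else, mostly with a low value. They report only what shows in the picture. A call takes as long as a camera call. They do not tell look-alikes from the thing itself.
- cut_out(label, camera): "region" (400x640 bool, what is visible of it) and "extent" ([centre column, centre row, width, height] in pixels, round what is visible of it).
The state is a dict: "time": time; "q": joint angles; "joint_velocities": joint speeds; "joint_torque": joint torques, N m; "position": TCP position; "tool_rot": TCP orientation; "ft_force": force on the tool from outside, world axes, zero at the start; "moment": the same for the moment, N m; "grip_width": finger opening in m; "grip_force": force on a finger pad.
Only numpy, scipy, OpenCV 4.12 (cv2) and the standard library are available. Lean on these libraries where they do the work, as an engineer would, in place of code of your own. Each camera call takes 0.05 s, during which the arm holds its last target. There are 200 camera calls.

## Working session

There is one attempt and no reset: what is moved stays moved. The work goes in short steps, Python scripts to look and compute and a tool call to move; the robot and the scene stay as the last step left them, time stands still between calls to the robot, and variables do not carry over. Pictures are saved under pics/ and viewed, at most 10 in all, crops included, and the job is handed in when it is done.

Besides the shell and the picture viewer there is one more tool, called after "Call:" by a JSON object that holds its "op" and its "data". step_arm: Moves the arm, as the interface text tells. Its arguments: {"type":"object","properties":{"rows":{"type":"array"},"jaw":{"type":"number"},"squeeze":{"type":"number"}},"required":["rows"]}

```bash
mkdir -p pics; ls; cat > h.py <<'E'
import numpy as np, cv2
from rig import get_obs, camera, hand_in, cut_out, robot
def pts(c):
    h,w=c["depth"].shape; f=h/2/np.tan(np.radians(c["fov_y"])/2)
    v,u=np.mgrid[:h,:w]; d=c["depth"]
    P=np.stack([(u-c["cx"])/f*d,-(v-c["cy"])/f*d,-d],-1)
    E=np.array(c["extrinsics"]); W=P@E[:3,:3].T+E[:3,3]; W[d==0]=np.nan
    return W
E
python3 - <<'E'
from h import *
print(robot.tip_extent, get_obs())
for n in ["scene","side"]:
    c=camera(n); cv2.imwrite(f"pics/{n}0.png",c["pixels"]); W=pts(c); np.save(f"{n}0.npy",W)
    print(n,c["extrinsics"],c["fov_y"])
    for l in ["stone_case","stone","holder","jaw_back","kitchen_knife","mug","bowl"]:
        for r in cut_out(l,n)[:4]:
            p=W[r["region"]]; p=p[~np.isnan(p[:,0])]
            print(n,l,round(r["confidence"],2),np.round(r["extent"]),len(p),np.round(np.median(p,0),3) if len(p) else'',np.round(np.percentile(p,[2,98],axis=0),3).tolist() if len(p) else '')
E
```

```text
pics
0.1822 {'time': 0.0, 'q': array([ 1.05750502e+00,  5.28462378e-01,  1.43395390e+00, -2.72005850e-06,
        1.18140261e+00, -1.78498390e-01]), 'joint_velocities': array([ 0.0006207 , -0.00113624,  0.00020937,  0.00042534,  0.00029161,
       -0.00074393]), 'joint_torque': array([ 1.65426968e-04, -4.40042710e+01, -1.76591098e+01,  6.32177596e-02,
        5.82849118e-02, -1.38368659e-04]), 'position': array([0.20514795, 0.58998591, 0.40375712]), 'tool_rot': array([ 1.66615155e-01,  9.86021375e-01, -1.04761788e-03, -3.76207156e-04]), 'ft_force': array([-0.16935936,  0.02554425, -0.04567426]), 'moment': array([-0.00862232, -0.03797612,  0.03651094]), 'grip_force': 0.0, 'grip_width': 0.08688826579907608}
scene [[-0.99423707 -0.07574331  0.07586573  0.61275967]
 [ 0.10451641 -0.52739357  0.84316804  0.67346619]
 [-0.02385324  0.84623813  0.53227066  0.55118718]
 [ 0.          0.          0.          1.        ]] 57.72466825543473
scene stone_case 0.69 [329. 225.  78.  44.] 2015 [ 0.544 -0.024  0.042] [[0.456, -0.086, 0.005], [0.638, -0.01, 0.072]]
scene stone_case 0.23 [327. 211.  68
[... 2228 characters left out ...]
7, 0.241, 0.038]]
side jaw_back 0.71 [367. 276.  24.  31.] 367 [0.458 0.165 0.034] [[0.445, 0.128, 0.008], [0.475, 0.183, 0.042]]
side kitchen_knife 0.85 [353. 192.  82.   9.] 456 [ 0.448 -0.265  0.012] [[0.344, -0.282, 0.005], [0.567, -0.239, 0.02]]
side kitchen_knife 0.32 [321. 215.  80.  45.] 2368 [ 0.544 -0.025  0.044] [[0.453, -0.101, 0.005], [0.64, -0.01, 0.072]]
side mug 0.85 [322. 168.  34.  40.] 932 [ 0.567 -0.316  0.063] [[0.512, -0.386, 0.006], [0.608, -0.305, 0.095]]
side mug 0.24 [324. 285. 129.  56.] 2976 [0.552 0.188 0.017] [[0.433, 0.138, 0.005], [0.656, 0.241, 0.037]]
side bowl 0.87 [202. 261.  67.  54.] 2881 [0.79  0.115 0.036] [[0.722, 0.074, 0.008], [0.846, 0.199, 0.059]]
```

```bash
cat > m.py <<'E'
from h import *
W=np.concatenate([np.load(f"{n}0.npy").reshape(-1,3) for n in("scene","side")]); 
def rect(m,name):
    p=(W[m][:,:2]*1000).astype(np.float32); (c,s,a)=cv2.minAreaRect(p); 
    print(name,len(p),np.round(c,1),np.round(s,1),round(a,2), cv2.boxPoints((c,s,a)).round(0).tolist())
x,y,z=W.T
box=lambda a,b,c,d:(x>a)&(x<b)&(y>c)&(y<d)
rect(box(.43,.66,-.14,.02)&(z>.064)&(z<.08),"case rim")
H=box(.38,.70,.1,.26)
rect(H&(z>.008)&(z<.05),"holder all")
rect(H&(z>.012)&(z<.02),"base top")
rect(H&(x>.6)&(z>.030)&(z<.037),"fixed jaw top")
rect(H&(x<.55)&(z>.030)&(z<.045),"sliding jaw top")
for n in("scene","side"):
    c=cv2.imread(f"pics/{n}0.png")
a,b=[cv2.imread(f"pics/{n}0.png")[130:350,140:460] for n in("scene","side")]
cv2.imwrite("pics/crop0.png",cv2.resize(np.vstack([a,b]),None,fx=1.36,fy=1.36,interpolation=cv2.INTER_CUBIC))
E
python3 m.py
```

```text
case rim 2886 [545.2 -63.1] [ 89.2 189.6] 81.76 [[445.0, -94.0], [633.0, -121.0], [645.0, -33.0], [458.0, -5.0]]
holder all 5883 [544.9 180.3] [241.7  63.5] 17.1 [[420.0, 175.0], [439.0, 114.0], [670.0, 186.0], [651.0, 246.0]]
base top 4146 [544.9 180.2] [242.   61.8] 17.6 [[420.0, 173.0], [439.0, 114.0], [670.0, 187.0], [651.0, 246.0]]
fixed jaw top 499 [649.7 211.3] [19.3 61.2] 17.06 [[631.0, 238.0], [649.0, 179.0], [668.0, 185.0], [650.0, 243.0]]
sliding jaw top 543 [458.  152.3] [24.  60.6] 16.46 [[438.0, 178.0], [455.0, 120.0], [478.0, 127.0], [461.0, 185.0]]
```

View pics/crop0.png

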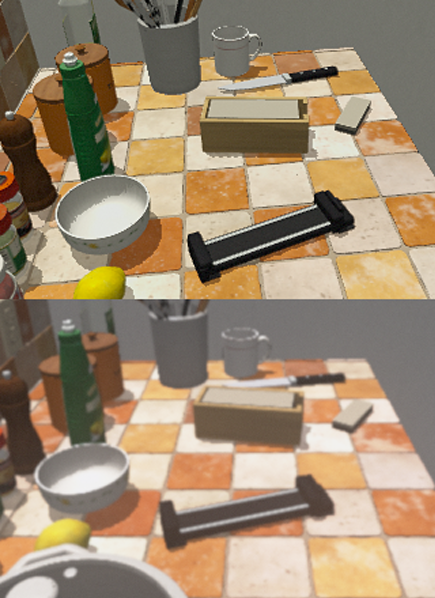

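The picture (two views) shows the case with the stone flush at about (255,115), the short look-alike stone at its right (352,115), and the black holder (270,235) with the sliding jaw at the robot's end. The fits agree with the given sizes: case at (0.545,-0.063) with yaw -8.3°, holder at (0.555,0.1825) with yaw 17.1°.

Call:
{"op": "step_arm", "data": {"rows": [[0.02,-0.046,0,0,0,0.9],[0.02,-0.046,0,0,0,0.9],[0.02,-0.046,0,0,0,0.9],[0.02,-0.046,0,0,0,0.9],[0.02,-0.046,0,0,0,0.9],[0.02,-0.046,0,0,0,0.9],[0.02,-0.046,0,0,0,0.9],[0.02,-0.046,0,0,0,0.9],[0.02,-0.046,0,0,0,0.9],[0.02,-0.046,0,0,0,0.9],[0.02,-0.046,0,0,0,0.9],[0.02,-0.046,0,0,0,0.9]], "jaw": 0}}

```text
time: 2.3
position: [0.4459, 0.0366, 0.4051]
tool_rot: [0.073, 0.997, 0.0, 0.001]
ft_force: [1.4, 0.3, -0.2]
grip_width: 0.0001
grip_force: 0.0
```

Call:
{"op": "step_arm", "data": {"rows": [[0.0225,-0.0465,0,0,0,0],[0.0225,-0.0465,0,0,0,0],[0,0,-0.04,0,0,0],[0,0,-0.03,0,0,0],[0,0,0,0,0,0],[0,0,0,0,0,0]]}}

```text
time: 3.05
position: [0.4908, -0.0547, 0.3356]
tool_rot: [0.073, 0.997, -0.0, 0.001]
ft_force: [0.2, 0.3, 0.6]
grip_width: 0.0004
grip_force: 0.0
```

```bash
cat > w.py <<'E'
from h import *
from scipy.spatial.transform import Rotation as R
def wpts():
    o=get_obs(); c=camera("wrist"); h,w=c["depth"].shape; f=h/2/np.tan(np.radians(c["fov_y"])/2)
    v,u=np.mgrid[:h,:w]; dx=u-c["cx"]; dy=v-c["cy"]; r=np.hypot(dx,dy)+1e-9; th=r/f; d=c["depth"]
    t=np.tan(np.clip(th,0,1.5)); P=np.stack([dx/r*t*d,-dy/r*t*d,-d],-1); M=np.array(c["mount"])
    T=P@M[:3,:3].T+M[:3,3]; W=T@R.from_quat(o["tool_rot"]).as_matrix().T+o["position"]; W[(d==0)|(th>1.3)]=np.nan
    return o,c,W
E
python3 - <<'E'
from w import *
o,c,W=wpts(); cv2.imwrite("pics/w1.png",c["pixels"]); print(o["position"],o["q"],o["tool_rot"],o["ft_force"]); np.save("w1.npy",W)
for l in("stone","stone_case"):
  for r in cut_out(l,"wrist")[:2]:
    p=W[r["region"]]; p=p[~np.isnan(p[:,0])&(p[:,2]>.062)&(p[:,2]<.08)]
    print(l,r["confidence"],len(p)); 
    if len(p)>9: 
        (cc,s,a)=cv2.minAreaRect((p[:,:2]*1000).astype(np.float32)); print(cc,s,a,np.median(p[:,2]))
E
```

```text
[ 0.49080494 -0.05474973  0.33563797] [-3.37794510e-01  4.57618952e-01  1.82744307e+00  5.44663272e-06
  8.54819847e-01 -1.76253654e+00] [ 7.29640106e-02  9.97334208e-01 -2.21859232e-04  8.26125094e-04] [0.18803222 0.33859543 0.6454366 ]
stone 0.84 4782
(543.544921875, -63.054325103759766) (60.15073013305664, 154.42233276367188) 81.83500671386719 0.06865909709994197
stone 0.71 0
stone_case 0.57 2505
(491.434814453125, -55.708587646484375) (84.62395477294922, 83.24442291259766) 81.24335479736328 0.068230483917324
```

View pics/w1.png

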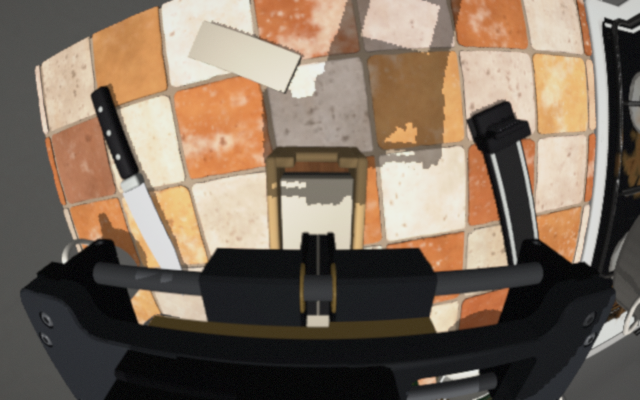

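The wrist picture shows the case at (315,200) with the closed fingers above the stone over the well (318,250). Wrist fits confirm the case's position and yaw.

Call:
{"op": "step_arm", "data": {"rows": [[0,0,-0.04,0,0,0],[0,0,-0.03,0,0,0],[0,0,-0.008,0,0,0],[0,0,-0.004,0,0,0],[0,0,-0.004,0,0,0],[0,0,-0.004,0,0,0],[0,0,-0.004,0,0,0],[0,0,-0.003,0,0,0],[0,0,-0.003,0,0,0],[0,0,-0.003,0,0,0],[0,0,0,0,0,0],[0,0,0,0,0,0]]}}

```text
time: 4.7
position: [0.4904, -0.0547, 0.2318]
tool_rot: [0.073, 0.997, -0.0, 0.0]
ft_force: [0.7, -0.1, 0.4]
grip_width: 0.0007
grip_force: 0.1
```

Call:
{"op": "step_arm", "data": {"rows": [[0,0,-0.002,0,0,0],[0,0,-0.002,0,0,0],[0,0,-0.002,0,0,0],[0,0,0,0,0,0],[0,0,0,0,0,0]]}}

```text
time: 5.32
position: [0.4903, -0.0546, 0.2299]
tool_rot: [0.073, 0.997, -0.001, 0.002]
ft_force: [-6.4, 1.3, 36.3]
grip_width: 0.0005
grip_force: 17.4
```

```bash
python3 - <<'E'
from h import *
c=camera("scene"); W=pts(c); r=cut_out("stone","scene")
for q in r[:3]:
    p=W[q["region"]]; p=p[~np.isnan(p[:,0])]; print(q["confidence"],len(p),np.percentile(p,[2,50,98],axis=0).round(3).tolist())
cv2.imwrite("pics/s2.png",cv2.resize(c["pixels"][120:280,220:440],None,fx=3,fy=3))
E
```

```text
0.81 762 [[0.505, -0.095, 0.054], [0.573, -0.052, 0.087], [0.612, -0.035, 0.11]]
0.68 465 [[0.309, -0.151, 0.002], [0.353, -0.095, 0.018], [0.39, -0.054, 0.02]]
```

View pics/s2.png

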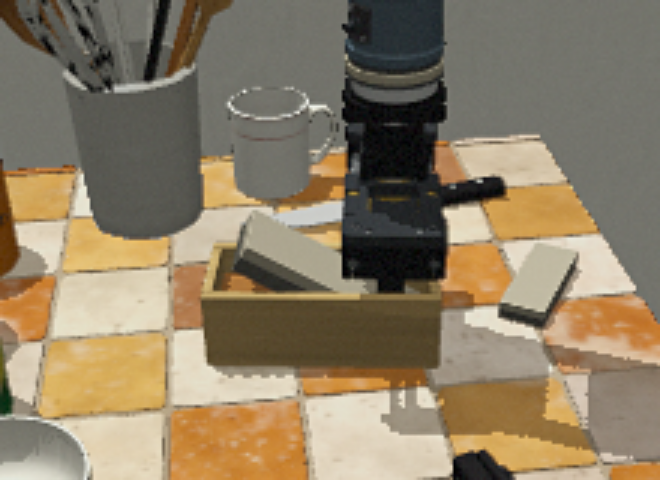

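The stone is tipped, its raised end at (260,240) in the crop, bottomed out on the well floor. Rise clear and open, then measure the slope.

Call:
{"op": "step_arm", "data": {"rows": [[0,0,0.005,0,0,0],[0,0,0.02,0,0,0],[0,0,0.05,0,0,0],[-0.01,0,0.05,0,0,0],[-0.02,0,0.03,0,0,0],[-0.02,0,0,0,0,0],[-0.02,0,0,0,0,0],[0,0,0,0,0,0]], "jaw": 0.087}}

```text
time: 6.42
position: [0.4191, -0.0544, 0.3807]
tool_rot: [0.073, 0.997, 0.0, -0.001]
ft_force: [1.2, -0.5, 0.1]
grip_width: 0.0726
grip_force: 0.0
```

```bash
cat > fit.py <<'E'
from w import *
def run(P,name):
    # stone top plane: RANSAC-lite then rectangle in plane
    g=np.random.default_rng(0); best=None
    for _ in range(400):
        a,b,c=P[g.choice(len(P),3,replace=False)]; n=np.cross(b-a,c-a); L=np.linalg.norm(n)
        if L<1e-5: continue
        n/=L; n*=np.sign(n[2]) or 1
        if n[2]<.7: continue
        k=abs((P-a)@n)<.002
        if best is None or k.sum()>best.sum(): best=k
    Q=P[best]; m=Q.mean(0); n=np.linalg.svd(Q-m)[2][2]; n*=np.sign(n[2])
    ex=np.array([1,0,-n[0]/n[2]]); ex/=np.linalg.norm(ex); ey=np.cross(n,ex)
    uv=np.stack([(Q-m)@ex,(Q-m)@ey],1); (c,s,a)=cv2.minAreaRect((uv*1000).astype(np.float32))
    box=cv2.boxPoints((c,s,a))/1000; B=m+box[:,:1]*ex+box[:,1:]*ey
    print(name,len(Q),"n",n.round(3),"tilt",np.degrees(np.arccos(n[2])).round(1),"size",np.round(s,1),"c",(m+c[0]/1000*ex+c[1]/1000*ey).round(4)); print(B.round(4).tolist())
def main():
    o,c,W=wpts(); print(o["position"],o["tool_rot"])
    for n in("scene","side","wrist"):
        if n!="wrist": c=camera(n); W=pts(c)
        for q in cut_out("stone",n)[:3]:
            P=W[q["region"]]; P=P[~np.isnan(P[:,0])]; 
            if len(P)>60: run(P,f'{n} {q["confidence"]:.2f}')
if __name__=="__main__": main()
E
python3 fit.py
```

```text
[ 0.41906609 -0.05435665  0.38067095] [ 7.33826161e-02  9.97303578e-01  2.53934737e-04 -7.08118256e-04]
scene 0.94 330 n [-0.009  0.003  1.   ] tilt 0.6 size [107.   40.2] c [ 0.3481 -0.1063  0.0187]
[[0.3019, -0.14, 0.0184], [0.3356, -0.1621, 0.0188], [0.3943, -0.0727, 0.0191], [0.3606, -0.0506, 0.0187]]
scene 0.91 613 n [-0.5    0.079  0.862] tilt 30.4 size [ 63.8 152.1] c [ 0.538  -0.0628  0.073 ]
[[0.469, -0.0876, 0.0352], [0.5995, -0.1013, 0.1122], [0.607, -0.038, 0.1107], [0.4765, -0.0243, 0.0338]]
side 0.98 304 n [-0.001 -0.001  1.   ] tilt 0.1 size [110.  40.] c [ 0.3479 -0.1072  0.0189]
[[0.3015, -0.1428, 0.0188], [0.3352, -0.1643, 0.0188], [0.3944, -0.0716, 0.019], [0.3606, -0.0501, 0.0189]]
side 0.86 508 n [-0.498  0.087  0.863] tilt 30.4 size [ 65.1 130.1] c [ 0.5461 -0.0656  0.0777]
[[0.4859, -0.0908, 0.0455], [0.5973, -0.1049, 0.1113], [0.6062, -0.0404, 0.1099], [0.4948, -0.0263, 0.0442]]
wrist 0.94 193 n [-0.563  0.03   0.826] tilt 34.3 size [279.7 216.5] c [ 0.7253 -0.3175  0.197 ]
[[0.6115, -0.2095, 0.1155], [0.6081, -0.4259, 0.1209], [0.8391, -0.4256, 0.2786], [0.8426, -0.2091, 0.2731]]
wrist 0.77 3179 n [0.002 0.002 1.   ] tilt 0.2 size [306.7 123.5] c [0.543  0.1177 0.001 ]
[[0.4799, -0.0351, 0.0014], [0.6034, -0.0362, 0.0012], [0.6061, 0.2705, 0.0005], [0.4826, 0.2716, 0.0008]]
```

Call:
{"op": "step_arm", "data": {"rows": [[0.01,0,0,-1.1,-7.5,0],[0.01,0,0,-1.1,-7.5,0],[0.01,0,-0.01,-1.1,-7.5,0],[0.01,0.001,-0.02,-1.1,-7.5,0],[0.01,0.001,-0.023,0,0,0],[0.005,0,-0.023,0,0,0],[0,0,0,0,0,0],[0,0,0,0,0,0]], "squeeze": 60}}

```text
time: 7.72
position: [0.4752, -0.0524, 0.3066]
tool_rot: [0.07, 0.964, -0.017, 0.257]
ft_force: [-0.5, -0.0, 0.1]
grip_width: 0.087
grip_force: 0.0
```

```bash
python3 - <<'E'
from w import *
o,c,W=wpts(); cv2.imwrite("pics/w3.png",c["pixels"]); print(o["position"],R.from_quat(o["tool_rot"]).as_matrix().round(3).tolist(),o["grip_width"])
E
```

```text
[ 0.47517589 -0.05239572  0.30655917] [[-0.858, 0.143, 0.493], [0.125, 0.99, -0.068], [-0.498, 0.003, -0.867]] 0.08702851407400636
```

View pics/w3.png

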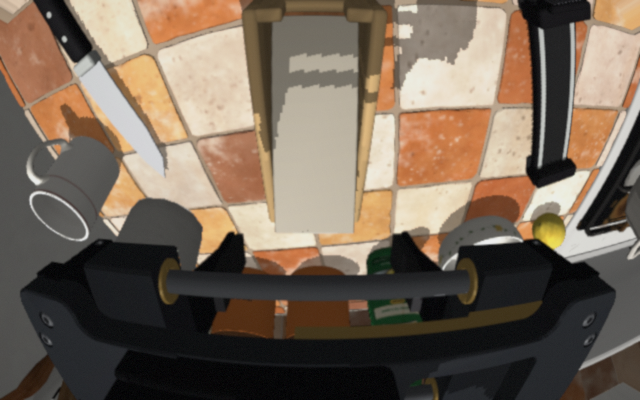

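The open fingers (240 and 398) straddle the stone's raised end (274–355), centred on it. Advance along the tool axis and close.

Call:
{"op": "step_arm", "data": {"rows": [[0.0077,-0.001,-0.0141,0,0,0],[0.0077,-0.001,-0.0141,0,0,0],[0.0077,-0.001,-0.0141,0,0,0],[0.0077,-0.001,-0.0141,0,0,0],[0.0077,-0.001,-0.0141,0,0,0],[0,0,0,0,0,0],[0,0,0,0,0,0]]}}

```text
time: 8.65
position: [0.5222, -0.0557, 0.2454]
tool_rot: [0.071, 0.966, -0.018, 0.248]
ft_force: [0.4, 0.5, -0.4]
grip_width: 0.0866
grip_force: 0.0
```

Call:
{"op": "step_arm", "data": {"rows": [[0,0,0,0,0,0],[0,0,0,0,0,0],[0,0,0,0,0,0],[0,0,0,0,0,0],[0,0,0,0,0,0],[0,0,0,0,0,0]], "jaw": 0.05, "squeeze": 60}}

```text
time: 9.4
position: [0.5225, -0.057, 0.2457]
tool_rot: [0.072, 0.966, -0.02, 0.249]
ft_force: [-1.1, -4.1, -1.1]
grip_width: 0.0592
grip_force: 59.9
```

```bash
python3 - <<'E'
from h import *
o=get_obs(); print(o["q"].round(3),o["position"],o["tool_rot"])
E
```

```text
[-0.343  0.634  1.966  1.114  0.101 -2.854] [ 0.52252627 -0.05700842  0.24571904] [ 0.07179304  0.96561694 -0.02023645  0.2490385 ]
```

Call:
{"op": "step_arm", "data": {"rows": [[0,0,0.004,0,0,0],[0,0,0.006,0,0,0],[0,0,0.008,0,0,0],[0,0,0.008,0,0,0],[0,0,0,0,0,0]]}}

```text
time: 10.02
position: [0.5218, -0.0559, 0.2711]
tool_rot: [0.07, 0.966, -0.018, 0.248]
ft_force: [-1.9, -4.4, -5.3]
grip_width: 0.0592
grip_force: 60.0
```

```bash
cat > l.py <<'E'
from fit import *
import sys
o=get_obs(); Z=R.from_quat(o["tool_rot"]).as_matrix()[:,2]; print(o["q"].round(3),o["position"].round(4),"toolz",Z.round(3),"tilt",np.degrees(np.arccos(-Z[2])).round(1),o["ft_force"].round(1))
for n in ("scene","side"):
    c=camera(n); W=pts(c); cv2.imwrite(f"pics/l_{n}_{o['time']:.1f}.png",c["pixels"])
    for q in cut_out("stone",n)[:3]:
        P=W[q["region"]]; P=P[~np.isnan(P[:,0])]; 
        if len(P)>60 and np.median(P[:,0])>.42: run(P,f'{n} {q["confidence"]:.2f}')
E
python3 l.py
```

```text
[-0.342  0.58   1.954  0.694  0.147 -2.433] [ 0.5218 -0.0559  0.2711] toolz [ 0.476 -0.07  -0.877] tilt 28.8 [-1.9 -4.4 -5.3]
scene 0.75 547 n [-0.498  0.078  0.864] tilt 30.3 size [ 62.6 142.7] c [ 0.5251 -0.0583  0.0904]
[[0.4602, -0.0834, 0.0553], [0.5829, -0.0955, 0.1271], [0.59, -0.0333, 0.1255], [0.4673, -0.0212, 0.0537]]
side 0.91 594 n [-0.497  0.087  0.864] tilt 30.3 size [ 62.  143.6] c [ 0.5264 -0.058   0.091 ]
[[0.4608, -0.0818, 0.0556], [0.5842, -0.0957, 0.128], [0.592, -0.0342, 0.1263], [0.4687, -0.0204, 0.0539]]
side 0.66 173 n [0.466 0.196 0.863] tilt 30.3 size [24.6 59.7] c [0.4593 0.1537 0.0363]
[[0.4401, 0.1793, 0.0409], [0.4581, 0.1225, 0.0441], [0.4785, 0.1282, 0.0318], [0.4606, 0.185, 0.0286]]
```

No sag in the grip (stone keeps 30.3°). Lift clear, then level it.

Call:
{"op": "step_arm", "data": {"rows": [[0,0,0.01,0,0,0],[0,0,0.015,0,0,0],[0,0,0.015,0,0,0],[0,0,0.015,0,0,0],[0,0,0.015,0,0,0],[0,0,0,0,0,0],[0,0,0,0,0,0]]}}

```text
time: 11.1
position: [0.5219, -0.0553, 0.3406]
tool_rot: [0.071, 0.966, -0.017, 0.247]
ft_force: [-0.4, 0.2, -6.8]
grip_width: 0.0594
grip_force: 59.8
```

Call:
{"op": "step_arm", "data": {"rows": [[0,0,0,0.8,5,0],[0,0,0,0.8,5,0],[0,0,0,0.8,5,0],[0,0,0,0.8,5,0],[0,0,0,0.8,5,0],[0,0,0,0.8,5,0],[0,0,0,0,0,0],[0,0,0,0,0,0]]}}

```text
time: 12.1
position: [0.5226, -0.0558, 0.341]
tool_rot: [0.074, 0.997, 0.004, -0.012]
ft_force: [0.0, 0.6, -6.2]
grip_width: 0.0593
grip_force: 59.8
```

```bash
python3 l.py
```

```text
[-0.32   0.488  1.738  0.003  0.941 -1.744] [ 0.5226 -0.0558  0.341 ] toolz [-0.024  0.01  -1.   ] tilt 1.5 [ 0.   0.6 -6.2]
scene 0.75 778 n [-0.015  0.009  1.   ] tilt 1.0 size [ 61.4 142.5] c [ 0.4354 -0.043   0.1817]
[[0.3609, -0.0645, 0.1808], [0.5022, -0.0824, 0.1831], [0.51, -0.0214, 0.1827], [0.3686, -0.0035, 0.1803]]
scene 0.58 196 n [0.344 0.085 0.935] tilt 20.7 size [23.7 59.5] c [0.4589 0.1526 0.0368]
[[0.44, 0.178, 0.0415], [0.4566, 0.1208, 0.0405], [0.4778, 0.1271, 0.0322], [0.4612, 0.1843, 0.0331]]
side 0.56 619 n [-0.011  0.018  1.   ] tilt 1.2 size [ 61.6 147.1] c [ 0.4383 -0.0432  0.1821]
[[0.3617, -0.0653, 0.1816], [0.5078, -0.0823, 0.1836], [0.5149, -0.0212, 0.1825], [0.3688, -0.0042, 0.1806]]
```

Call:
{"op": "step_arm", "data": {"rows": [[0.009,0.0214,-0.001,0.05,0.06,2.1],[0.009,0.0214,-0.001,0.05,0.06,2.1],[0.009,0.0214,-0.001,0.05,0.06,2.1],[0.009,0.0214,-0.001,0.05,0.06,2.1],[0.009,0.0214,-0.001,0.05,0.06,2.1],[0.009,0.0214,-0.004,0.05,0.06,2.1],[0.009,0.0214,-0.004,0.05,0.06,2.1],[0.009,0.0214,-0.004,0.05,0.06,2.1],[0.009,0.0214,-0.005,0.05,0.06,2.1],[0.009,0.0214,-0.006,0.05,0.06,2.1],[0.009,0.0214,-0.006,0.05,0.06,2.1],[0.009,0.0214,-0.006,0.05,0.06,1.9]]}}

```text
time: 13.8
position: [0.6309, 0.2024, 0.3008]
tool_rot: [-0.145, 0.989, 0.006, -0.02]
ft_force: [-0.2, 0.0, -6.7]
grip_width: 0.0596
grip_force: 59.8
```

Call:
{"op": "step_arm", "data": {"rows": [[0,0,-0.015,0,0,0],[0,0,-0.015,0,0,0],[0,0,0,0,0,0],[0,0,0,0,0,0]]}}

```text
time: 14.3
position: [0.6305, 0.2004, 0.2714]
tool_rot: [-0.143, 0.989, 0.006, -0.02]
ft_force: [0.2, 0.2, -6.1]
grip_width: 0.0594
grip_force: 59.9
```

```bash
python3 l.py; ls pics; python3 - <<'E'
import cv2,glob
s=sorted(glob.glob("pics/l_scene_*"),key=lambda s:float(s.split('_')[2][:-4]))[-1]
a=cv2.imread(s)[200:380,200:440]; b=cv2.imread(s.replace("scene","side"))[180:360,200:440]
cv2.imwrite("pics/v5.png",cv2.resize(cv2.hconcat([a,b]),None,fx=1.66,fy=1.66,interpolation=cv2.INTER_CUBIC))
E
```

```text
[ 0.137  0.74   1.426  0.013  1.017 -1.728] [0.6305 0.2004 0.2714] toolz [-0.042  0.006 -0.999] tilt 2.4 [ 0.2  0.2 -6.1]
scene 0.60 950 n [-0.009 -0.015  1.   ] tilt 1.0 size [96.6 60.2] c [0.5202 0.1689 0.1122]
[[0.4651, 0.183, 0.112], [0.4833, 0.1256, 0.1113], [0.5754, 0.1548, 0.1125], [0.5572, 0.2122, 0.1132]]
side 0.82 1170 n [-0.009 -0.011  1.   ] tilt 0.8 size [143.1  62.7] c [0.5443 0.1756 0.1129]
[[0.4666, 0.1834, 0.1123], [0.4859, 0.1238, 0.1118], [0.622, 0.1678, 0.1135], [0.6027, 0.2274, 0.114]]
crop0.png
l_scene_10.0.png
l_scene_12.1.png
l_scene_14.3.png
l_side_10.0.png
l_side_12.1.png
l_side_14.3.png
s2.png
scene0.png
side0.png
w1.png
w3.png
```

View pics/v5.png

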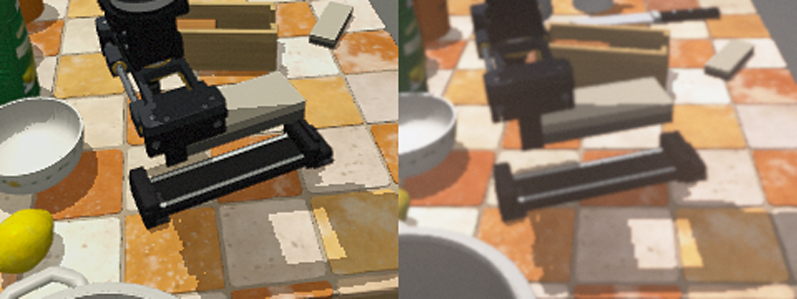

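Both views show the stone level above the holder and between the jaws, with its free end (left panel 305,100) towards the sliding jaw. Corrections: about (+3, +5) mm and under 1° of tilt, then down.

Call:
{"op": "step_arm", "data": {"rows": [[0.003,0.005,0,-0.8,0.4,0],[0,0,-0.012,0,0,0],[0,0,-0.014,0,0,0],[0,0,-0.014,0,0,0],[0,0,-0.012,0,0,0],[0,0,-0.008,0,0,0],[0,0,-0.004,0,0,0],[0,0,0,0,0,0],[0,0,0,0,0,0]]}}

```text
time: 15.62
position: [0.6337, 0.206, 0.2081]
tool_rot: [-0.143, 0.989, -0.001, -0.024]
ft_force: [-0.6, 0.5, -6.5]
grip_width: 0.0595
grip_force: 59.9
```

```bash
python3 l.py
```

```text
[ 1.470e-01  8.330e-01  1.433e+00 -1.000e-03  9.240e-01 -1.711e+00] [0.6337 0.206  0.2081] toolz [-0.047 -0.008 -0.999] tilt 2.8 [-0.6  0.5 -6.5]
side 0.89 1114 n [-0.002 -0.002  1.   ] tilt 0.1 size [143.4  61.4] c [0.5452 0.1798 0.0499]
[[0.4674, 0.1855, 0.0498], [0.4874, 0.1274, 0.0497], [0.6229, 0.1741, 0.05], [0.6029, 0.2322, 0.0501]]
```

Call:
{"op": "step_arm", "data": {"rows": [[0.0,0.002,-0.003,0,0,-0.6],[0,0,-0.002,0,0,0],[0,0,-0.001,0,0,0],[0,0,-0.001,0,0,0],[0,0,0,0,0,0]]}}

```text
time: 16.45
position: [0.6332, 0.208, 0.2013]
tool_rot: [-0.138, 0.99, -0.0, -0.025]
ft_force: [-3.1, -0.3, 0.9]
grip_width: 0.0595
grip_force: 59.8
```

Call:
{"op": "step_arm", "data": {"rows": [[0,0,-0.001,0,0,0],[0,0,0,0,0,0]]}}

```text
time: 16.7
position: [0.6333, 0.2081, 0.2013]
tool_rot: [-0.138, 0.99, -0.001, -0.025]
ft_force: [-4.6, -0.1, 7.6]
grip_width: 0.0594
grip_force: 59.8
```

Call:
{"op": "step_arm", "data": {"rows": [[0,0,0,0,0,0],[0,0,0,0,0,0],[0,0,0,0,0,0],[0,0,0,0,0,0]], "jaw": 0.08}}

```text
time: 17.2
position: [0.6335, 0.2079, 0.1993]
tool_rot: [-0.138, 0.99, -0.0, -0.025]
ft_force: [0.3, 0.1, 0.1]
grip_width: 0.0794
grip_force: 0.0
```

Call:
{"op": "step_arm", "data": {"rows": [[0,0,0.01,0,0,0],[0,0,0.02,0,0,0],[0,0,0.04,0,0,0],[-0.04,-0.012,0.02,0,0,0],[-0.04,-0.012,0,0,0,0],[-0.04,-0.012,0,0,0,0],[-0.04,-0.012,0,0,0,0],[-0.04,-0.012,0,0,0,0],[-0.03,-0.01,0,0,0,0],[0,0,0,0,0,0]]}}

```text
time: 18.45
position: [0.4015, 0.1377, 0.2907]
tool_rot: [-0.138, 0.99, -0.0, -0.025]
ft_force: [-0.2, -0.4, -0.1]
grip_width: 0.0802
grip_force: 0.0
```

```bash
cat > j.py <<'E'
from w import *
o=get_obs(); print(o["q"].round(3),o["position"].round(4),o["tool_rot"].round(3))
Ws=[]
for n in("scene","side"):
    c=camera(n); W=pts(c); Ws.append(W.reshape(-1,3)); cv2.imwrite(f"pics/j_{n}_{o['time']:.1f}.png",c["pixels"])
    for A,nm in((Ws[-1],n),):
        a=np.radians(17.1); d=A-[.555,.1825,0]; X=d[:,0]*np.cos(a)+d[:,1]*np.sin(a); Y=-d[:,0]*np.sin(a)+d[:,1]*np.cos(a); Zz=A[:,2]
        def rep(k,s):
            if k.sum()>8:
                p=np.stack([X,Y],1)[k]*1000; (c0,s0,a0)=cv2.minAreaRect(p.astype(np.float32)); print(nm,s,k.sum(),"x",np.percentile(p[:,0],[1,99]).round(1),"y",np.percentile(p[:,1],[1,99]).round(1),"z",Zz[k].mean().round(4),"rect",np.round(c0,1),np.round(s0,1),round(a0,1))
        b=abs(Y)<.045
        rep(b&(abs(X)<.086)&(Zz>.037)&(Zz<.048),"stone top")
        rep(b&(X>-.14)&(X<-.085)&(Zz>.028)&(Zz<.0365),"jaw top")
        rep(b&(X>-.14)&(X<-.088)&(Zz>.0375)&(Zz<.047),"tab top")
        rep(b&(X>.086)&(X<.12)&(Zz>.03)&(Zz<.038),"fixed")
E
python3 j.py
```

```text
[ 0.067  0.481  2.017 -0.007  0.694 -1.775] [0.4015 0.1377 0.2907] [-0.138  0.99  -0.    -0.025]
scene stone top 2160 x [-79.4  77.8] y [-26.7  32.9] z 0.0431 rect [-1.6  2.2] [160.5  62.9] 0.4
scene jaw top 210 x [-109.5  -89.8] y [-28.6  29.7] z 0.0341 rect [-100.7    0. ] [22.6 60. ] 0.8
scene tab top 73 x [-112.3 -102.4] y [-20.7  20.3] z 0.0407 rect [-105.3    0.2] [41.9 13.3] 88.2
scene fixed 272 x [ 89.8 108.2] y [-28.8  29.7] z 0.0348 rect [98.8  0.3] [61.3 18.8] 89.9
side stone top 1944 x [-79.2  77.8] y [-26.8  33.1] z 0.0429 rect [-1.3  2.6] [159.8  62.6] 0.1
side jaw top 198 x [-109.6  -90.3] y [-28.3  29.5] z 0.0339 rect [-99.9   0.6] [19.8 59.2] 1.1
side tab top 65 x [-111.9 -103.9] y [-19.2  21.1] z 0.0406 rect [-108.6    0.9] [40.9  9.4] 89.8
side fixed 239 x [ 90.1 108.5] y [-29.2  29.5] z 0.0345 rect [99.3  0.2] [60.4 18.5] 89.9
```

Stone lies flat at holder x ≈ -1, y ≈ +2.5 mm, yaw ≈ 0°; sliding jaw back at x ≈ -112 mm, so 20 mm of push is needed. Close fingers, level the tool and go down behind the tab.

Call:
{"op": "step_arm", "data": {"rows": [[0,-0.001,-0.02,0.4,-1.4,0],[0,0,-0.02,0.4,-1.4,0],[0,0,-0.02,0,0,0],[0,0,-0.015,0,0,0],[0,0,-0.01,0,0,0],[0,0,0,0,0,0],[0.01,0.003,0,0,0,0],[0.01,0.003,0,0,0,0],[0,0,0,0,0,0]], "jaw": 0}}

```text
time: 19.68
position: [0.4251, 0.1432, 0.205]
tool_rot: [-0.138, 0.99, 0.003, 0.002]
ft_force: [-0.1, -0.1, 0.1]
grip_width: 0.0023
grip_force: 0.0
```

```bash
python3 j.py; python3 - <<'E'
import cv2,glob
s=sorted(glob.glob("pics/j_scene_*"),key=lambda s:float(s.split('_')[2][:-4]))[-1]
cv2.imwrite("pics/v6.png",cv2.resize(cv2.imread(s)[190:370,240:480],None,fx=2.5,fy=2.5,interpolation=cv2.INTER_CUBIC))
E
```

```text
[ 0.073  0.681  2.02   0.015  0.436 -1.788] [0.4251 0.1432 0.205 ] [-0.138  0.99   0.003  0.002]
scene stone top 2151 x [-79.4  77.7] y [-26.6  32.9] z 0.0431 rect [-1.5  2.7] [160.2  62.2] 0.2
scene jaw top 249 x [-137.2  -90.1] y [-29.4  29.5] z 0.0338 rect [-103.4   -2.6] [48.6 58.2] 28.2
scene tab top 114 x [-138.2 -104.6] y [-20.4  21. ] z 0.0414 rect [-117.7   -2.4] [34.5 41.5] 14.0
scene fixed 274 x [ 89.8 108.2] y [-29.2  30.3] z 0.0348 rect [99.   0.3] [19.1 61.4] 0.4
side stone top 1941 x [-79.4  77.8] y [-26.8  32.9] z 0.0429 rect [-1.4  2.5] [ 62.6 160.1] 89.9
side jaw top 243 x [-138.2  -90. ] y [-27.7  29.5] z 0.0335 rect [-102.6    3.7] [48.3 60.7] 41.1
side tab top 101 x [-134.1 -104.2] y [-20.1  20.7] z 0.0409 rect [-113.8   -2.7] [30.9 40.7] 18.3
side fixed 238 x [ 90.1 108.4] y [-29.   29.4] z 0.0345 rect [99.3 -0.8] [61.2 18.5] 90.0
```

View pics/v6.png

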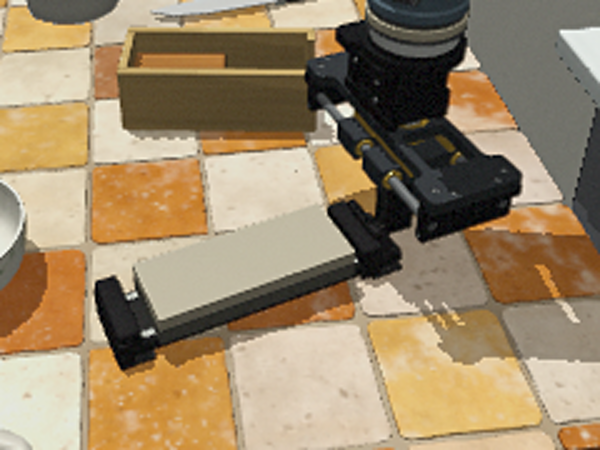

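The stone lies flat between the jaws; the closed fingers stand behind the thumb tab (385,210). Push.

Call:
{"op": "step_arm", "data": {"rows": [[0.0038,0.0012,0,0,0,0],[0.0038,0.0012,0,0,0,0],[0.0038,0.0012,0,0,0,0],[0.0029,0.0009,0,0,0,0],[0.0029,0.0009,0,0,0,0],[0.0029,0.0009,0,0,0,0],[0.0029,0.0009,0,0,0,0],[0.0029,0.0009,0,0,0,0],[0,0,0,0,0,0]]}}

```text
time: 20.9
position: [0.4473, 0.1506, 0.2043]
tool_rot: [-0.139, 0.99, 0.003, -0.003]
ft_force: [-6.3, -5.3, 4.5]
grip_width: 0.0005
grip_force: 3.5
```

Call:
{"op": "step_arm", "data": {"rows": [[0.0019,0.0006,0,0,0,0],[0.0019,0.0006,0,0,0,0],[0,0,0,0,0,0]]}}

```text
time: 21.28
position: [0.4511, 0.1518, 0.2043]
tool_rot: [-0.139, 0.99, 0.003, -0.003]
ft_force: [-5.2, -6.0, 3.9]
grip_width: 0.0005
grip_force: 3.3
```

Call:
{"op": "step_arm", "data": {"rows": [[0.001,0.0003,0,0,0,0],[0.001,0.0003,0,0,0,0],[0,0,0,0,0,0]]}}

```text
time: 21.65
position: [0.453, 0.1524, 0.2043]
tool_rot: [-0.139, 0.99, 0.003, -0.003]
ft_force: [-5.7, -4.8, 3.5]
grip_width: 0.0007
grip_force: 3.5
```

Call:
{"op": "step_arm", "data": {"rows": [[0.001,0.0003,0,0,0,0],[0.001,0.0003,0,0,0,0],[0.001,0.0003,0,0,0,0],[0,0,0,0,0,0]]}}

```text
time: 22.15
position: [0.4559, 0.1533, 0.2043]
tool_rot: [-0.139, 0.99, 0.003, -0.003]
ft_force: [-6.8, -4.5, 3.4]
grip_width: 0.0007
grip_force: 3.5
```

Call:
{"op": "step_arm", "data": {"rows": [[0.001,0.0003,0,0,0,0],[0.001,0.0003,0,0,0,0],[0,0,0,0,0,0]]}}

```text
time: 22.52
position: [0.4579, 0.1539, 0.2043]
tool_rot: [-0.139, 0.99, 0.003, -0.003]
ft_force: [-6.8, -5.2, 4.4]
grip_width: 0.0007
grip_force: 3.6
```

```bash
python3 j.py|grep -v tab
```

```text
[ 0.091  0.698  1.93   0.011  0.521 -1.768] [0.4579 0.1539 0.2043] [-0.139  0.99   0.003 -0.003]
scene stone top 2144 x [-84.1  84.6] y [-27.   32.5] z 0.0431 rect [-0.   2.6] [172.   62.4] 0.1
scene jaw top 30 x [-110.9  -85.1] y [-3.2 28.4] z 0.033 rect [-89.8  12.8] [29.2 32.2] 54.7
scene fixed 289 x [ 88.6 108.2] y [-28.8  31.8] z 0.0349 rect [99.2  1.1] [20.  63.7] 2.2
side stone top 1929 x [-84.1  84.4] y [-27.2  32.7] z 0.0429 rect [0.1 2.4] [ 63.3 171.9] 89.8
side jaw top 26 x [-111.3  -85. ] y [ 9.  28.9] z 0.0318 rect [-95.8  16.4] [31.1 10.4] 33.8
side fixed 251 x [ 87.5 108.5] y [-28.9  31.6] z 0.0346 rect [99.4  1.3] [21.4 63.1] 4.1
```

Call:
{"op": "step_arm", "data": {"rows": [[0.001,0.0003,0,0,0,0],[0.001,0.0003,0,0,0,0],[0,0,0,0,0,0]]}}

```text
time: 23.0
position: [0.4586, 0.1541, 0.2042]
tool_rot: [-0.139, 0.99, 0.003, -0.005]
ft_force: [-8.4, -7.9, 6.1]
grip_width: 0.0003
grip_force: 5.1
```

Call:
{"op": "step_arm", "data": {"rows": [[0.001,0.0003,0,0,0,0],[0,0,0,0,0,0]]}}

```text
time: 23.25
position: [0.459, 0.1543, 0.2042]
tool_rot: [-0.139, 0.99, 0.003, -0.007]
ft_force: [-9.4, -7.9, 7.1]
grip_width: 0.0007
grip_force: 5.8
```

Call:
{"op": "step_arm", "data": {"rows": [[0.001,0.0003,0,0,0,0],[0,0,0,0,0,0]]}}

```text
time: 23.5
position: [0.4593, 0.1544, 0.2041]
tool_rot: [-0.139, 0.99, 0.003, -0.008]
ft_force: [-10.3, -9.2, 7.5]
grip_width: 0.0009
grip_force: 6.5
```

Call:
{"op": "step_arm", "data": {"rows": [[0.002,0.0006,0,0,0,0],[0.002,0.0006,0,0,0,0],[0,0,0,0,0,0],[0,0,0,0,0,0]]}}

```text
time: 24.0
position: [0.4608, 0.1551, 0.2038]
tool_rot: [-0.14, 0.99, 0.002, -0.012]
ft_force: [-15.5, -12.1, 11.8]
grip_width: 0.0005
grip_force: 9.3
```

```bash
sed -i 's/abs(X)<.086)/abs(X)<.096)/' j.py; python3 j.py|grep -v tab
```

```text
[ 0.093  0.701  1.917  0.007  0.547 -1.764] [0.4608 0.1551 0.2038] [-0.14   0.99   0.002 -0.012]
scene stone top 2304 x [-91.3  89.6] y [-26.9  32.8] z 0.0431 rect [-2.7  2.7] [ 62.7 186.3] 90.0
scene jaw top 29 x [-110.4  -85.1] y [-22.6  28.1] z 0.0329 rect [-86.2   1.5] [29.6 45. ] 34.1
scene fixed 286 x [ 87.9 108.1] y [-28.6  31. ] z 0.0349 rect [98.5  0.6] [21.7 63.8] 2.8
side stone top 2059 x [-90.8  89.5] y [-27.   32.6] z 0.0428 rect [-1.4  2.2] [ 63. 184.] 89.8
side jaw top 21 x [-111.8  -85.3] y [ 9.7 28. ] z 0.0319 rect [-96.2  14.8] [31.3 11.2] 34.0
side fixed 248 x [ 87.5 108.4] y [-28.7  31.7] z 0.0347 rect [99.6  0.7] [21.8 64.7] 4.2
```

Stalled at 15–20 N with the stone's far end at 89.5 mm, i.e. on the fixed jaw. Back off, rise, and check.

Call:
{"op": "step_arm", "data": {"rows": [[-0.008,-0.0025,0,0,0,0],[-0.01,-0.003,0,0,0,0],[-0.01,-0.003,0,0,0,0],[-0.01,-0.003,0,0,0,0],[0,0,0.03,0,0,0],[0,0,0.05,0,0,0],[0,0,0.05,0,0,0],[0,0,0,0,0,0],[0,0,0,0,0,0]]}}

```text
time: 25.22
position: [0.4296, 0.1452, 0.3342]
tool_rot: [-0.138, 0.99, 0.003, 0.0]
ft_force: [-0.7, -0.1, -0.5]
grip_width: 0.0003
grip_force: 0.0
```

```bash
cat >> j.py <<'E'
        k=b&(abs(X)<.11)&(Zz>.03)&(Zz<.06)
        for yy in(-.018,0,.018):
            q=k&(abs(Y-yy)<.006); 
            print(nm,yy,"stone",(np.percentile(X[q&(Zz>.0405)&(X>-.0755)],[0,99.5])*1e3).round(1), "jawtop x", (np.sort(X[q&(X<-.06)&(Zz<.0385)])*1e3)[-6:].round(0))
E
python3 j.py; python3 - <<'E'
import cv2,glob
s=sorted(glob.glob("pics/j_scene_*"),key=lambda s:float(s.split('_')[2][:-4]))[-1]
a=cv2.imread(s)[220:360,250:430]; b=cv2.imread(s.replace("scene","side"))[210:350,240:420]
cv2.imwrite("pics/v7.png",cv2.resize(cv2.hconcat([a,b]),None,fx=2.2,fy=2.2,interpolation=cv2.INTER_CUBIC))
E
```

```text
[ 0.077  0.416  1.925  0.009  0.801 -1.777] [0.4296 0.1452 0.3342] [-0.138  0.99   0.003  0.   ]
scene stone top 2278 x [-87.8  89.8] y [-27.   32.7] z 0.043 rect [1.4 2.1] [188.   62.9] 0.3
scene tab top 22 x [-92.6 -88.3] y [-20.1  19.7] z 0.041 rect [-90.4   0.1] [ 4.3 40.8] 0.2
scene fixed 294 x [ 87.8 108.2] y [-28.6  32.1] z 0.0349 rect [98.9  2.2] [21.1 61.9] 4.0
scene -0.018 stone [-69.3  89.3] jawtop x [-76. -76. -75. -75. -74. -74.]
scene 0 stone [-69.4  89.9] jawtop x [-76. -75. -75. -75. -75. -74.]
scene 0.018 stone [-68.8  89.7] jawtop x [-76. -76. -75. -75. -74. -74.]
side stone top 2036 x [-87.5  89.7] y [-26.9  32.7] z 0.0428 rect [1.5 1.8] [ 63.5 186.1] 89.9
side jaw top 10 x [-89.8 -85.7] y [18.7 28.9] z 0.0333 rect [-87.6  23.9] [10.5  3.8] 85.8
side tab top 17 x [-91.4 -88.2] y [-19.5  20.3] z 0.0409 rect [-90.    0.5] [40.3  3.1] 88.7
side fixed 249 x [ 87.4 108.5] y [-27.7  31.1] z 0.0346 rect [97.4  1.5] [60.3 22.2] 90.0
side -0.018 stone [-68.5  89.3] jawtop x [-76. -75. -75. -74. -74. -73.]
side 0 stone [-68.7  89.8] jawtop x [-76. -75. -75. -74. -74. -74.]
side 0.018 stone [-69.5  90.1] jawtop x [-76. -75. -75. -74. -74. -73.]
```

View pics/v7.png

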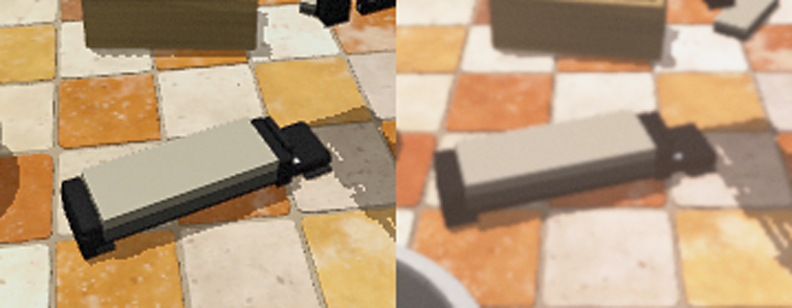

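The stone spans holder x -70 to +90 with no gap visible at either jaw (left panel 80,195 and 280,150). The robot is clear.

```bash
python3 -c "
from rig import hand_in; print(hand_in())"
```

```text
the job is handed in; nothing more can be done
None
```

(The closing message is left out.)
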